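# Level the tipped cleaner pot, fit its nested lid set and lift off the outer cover alone

## Task

The base-cleaner pot was left tipped on its tilting stand to drain; crank the stand's handwheel until the platform and the pot sit level again. Then carry the nested lid set (inner drip lid with the cover lying on it) over by the inner lid's centre knob, set it down fully home on the pot without dropping it, and let go. Last, take the outer cover alone by its collar and lift it straight up off the knob, leaving the drip lid seated so that I can fill the pot through it, and finish while holding the cover roughly level, well clear above the pot; do not lift the cover off the drip lid before that, and leave the wax block, the spanner and the stone where they lie.

Things in the scene. Friction and masses are not known exactly. Their poses are not given: they have to be found in the camera images.
- stand: Fixed tilting stand: dark steel base plate 104 x 270 mm on four short legs, askew across green half and dark panel. Origin: under the plate's centre on the green surface, which lies 2.5 mm above z = 0; y runs along its length from the handwheel end (wheel axis at y = -97 mm) to the hinge end (hinge pin at y = +98 mm, 62 mm up), z up. Ski and clamp stand beyond (x > 0.55).
- tilt (a joint): Tilt of the platform, rad: 0 = level (parallel to the worktop, pointer at the index post's tongue), positive = handwheel end too high, pot leaning to the hinge end. Starts at 0.035 to 0.07; travel -0.03 to 0.09; stays where left. Counter-clockwise turning of the handwheel (from above) lowers it by 0.01 rad per rad of turn (0.063 a turn), clockwise raises it.
- wheel_centre (a point): Centre of the handwheel's upper face, 111 mm above the stand's origin, on the vertical screw axis. Black wheel 76 mm across, 9 mm thick; it turns in place (about 2 N at the crank handle) and does not rise or fall. A flat hub 24 mm across stands 3 mm above the face.
- crank_grip (a point): Grip point of the crank handle: an upright black handle 14 mm thick, 29 mm long, standing on the wheel 28 mm from its axis, anywhere round it; foot 111.5 mm, top 140.5 mm, this point 127.5 mm above the stand's origin, on the handle's axis. It spins freely on its pin: fingers can hold it without turning while leading it round the circle.
- pot_foot (a point): Open round aluminium pot clamped on the platform between hinge and handwheel (its axis 72 mm from the hinge pin, 123 mm from the wheel axis). Outside 88 mm across, mouth 82 mm across, 58 mm high. This point: centre of its underside, z along its axis; it tips with the platform.
- pot_rim (a point): Centre of the pot's mouth at rim height, 58 mm above pot_foot, 123 mm above the stand's origin when level; z along the pot's axis.
- inner_lid: Inner drip lid, loose, 0.16 kg: flange 90 mm across, 3 mm thick, with three spokes; under it a tapered plug 76 mm across, 14 mm deep, for the pot's mouth (2.5 mm play). Upright knob in its middle, 16 to 17 mm thick. Origin: centre of the flange's underside, z up. Starts on its plug on the worktop (origin 14 mm up) with the cover resting on it; lifting it lifts both. Home: origin at pot_rim.
- knob_top (a point): Top of the inner lid's knob, 42 mm above the inner lid's origin. The upper 21 mm of the knob stand free above the cover's collar: pinch it there.
- cover: Outer cover, loose, 0.11 kg: disc 100 mm across, 2 mm thick, skirt 12 mm deep (96 mm inside) that goes round the pot's rim, collar 32 mm across from 2 to 18 mm above the origin, its 21 mm bore round the inner lid's knob. Origin: centre of the disc's underside, z up; it lies 3 mm above the inner lid's origin. It must rise more than 40 mm to come off the knob, 54 mm to be well clear.
- collar (a point): Middle of the cover's collar, 10 mm above the cover's origin: grip height for lifting the cover alone, with the knob between the fingers (the knob's top is 29 mm above this point).
- wax_block: Bystander: rounded wax block 34 x 59 x 20 mm; origin centre of its underside.
- spanner: Bystander: flat combination spanner 22 x 134 x 5 mm; origin centre of its underside.
- stone: Bystander: grey sharpening stone 25 x 60 x 13 mm; origin centre of its underside.
Mind the look-alikes: they are no part of the job. Leave any orange look-alike of the cover alone.

How it is judged:
On the way, in this order (a step that is already met when the one before it is completed fails the run):
1. the platform is cranked level (within 0.012 rad) (value of joint tilt between -0.012 and 0.012 rad), for 0.3 s.
2. both lids lie fully home on the level pot, one in the other, and the fingers have let go of them (all of step 1 and horizontal distance between inner_lid and pot_rim below 0.0045 m and z of inner_lid in the frame of pot_foot below 0.0605 m and angle between the z axis of each of inner_lid, cover and the z axis of pot_foot, either way round below 0.05 rad and horizontal distance between cover and pot_rim below 0.0075 m and z of cover in the frame of pot_foot below 0.0637 m and contact force between the fingers and inner_lid below 0.1 N and contact force between the fingers and cover below 0.1 N), for 0.2 s.
At the end, for the whole second after the job is handed in: Cover held still in the fingers, tilt under 0.35 rad, 54 mm or more above its seat, within 150 mm of the pot axis, touching only the fingers; drip lid home (2.5 mm, centred 4.5 mm), untouched; platform level within 0.012 rad; bystanders within 20 mm of their places (all of step 1 and horizontal distance between inner_lid and pot_rim below 0.0045 m and z of inner_lid in the frame of pot_foot below 0.0605 m and angle between the z axis of inner_lid and the z axis of pot_foot, either way round below 0.05 rad and z of cover in the frame of pot_foot above 0.115 m and angle between cover's own z axis and vertical below 0.35 rad and linear speed of cover below 0.03 m/s and horizontal distance between cover and pot_rim below 0.15 m and contact force between the fingers and cover above 1 N and contact force between cover and inner_lid below 0.05 N and contact force between cover and stand below 0.05 N and contact force between the arm and inner_lid below 0.1 N and linear speed of inner_lid below 0.01 m/s and distance of each of wax_block, spanner, stone from where it was at the start of the episode below 0.02 m); the arm keeps its last pose, push and grip.
It fails at once if the cover comes off the drip lid (more than 10 mm) while the drip lid does not lie home in the pot (z of cover in the frame of inner_lid above 0.013 m and not (horizontal distance between inner_lid and pot_rim below 0.0045 m and z of inner_lid in the frame of pot_foot below 0.0605 m and angle between the z axis of inner_lid and the z axis of pot_foot, either way round below 0.05 rad)).
It fails at once if the lid set is let go over the pot, more than 20 mm above its seat (horizontal distance between inner_lid and pot_rim below 0.06 m and z of inner_lid in the frame of pot_foot above 0.078 m and contact force between the fingers and inner_lid below 0.05 N).
It fails at once if wax block, spanner or stone is shoved more than 20 mm (distance of any of wax_block, spanner, stone from where it was at the start of the episode above 0.02 m).
It also fails if it takes over 72 s, if anything falls off the work surface, if the arm or the gripper's body presses on something with over 40 N, if the wrist force passes 120 N, or if a joint passes its speed limit or range.

## Robot

A 7-joint arm with a two-finger parallel gripper is mounted at the origin on a cart in front of the work surface, level with it; the furniture and walls round the work are solid. World frame = base frame: x ahead of the robot, y to its left, z up, the work surface at z = 0. Lengths are in m, angles in rad, forces in N, time in s.
With the tool pointing down it reaches from about 0.425 to 1.025 m from the base axis. Payload 9.4 kg.
Tool frame: the origin (TCP) lies at the very end of the fingers, on their centre line; the grasp point (between the pads) lies 19 mm behind it (r.tcp_to_grasp is the distance from the TCP to the grasp point, in m); z points along the fingers, y is the line along which they close (so a half turn about z gives the same grasp; the last joint's range is limited). The gripper opens to 93 mm and grips with 3 to 60 N. Pads are 15 mm wide; open, the fingers measure 128 mm over their backs; the gripper's body (75 mm by 188 mm) begins 65 mm behind the grasp point.
Start: joints at [1.158, 0.599, -0.003, 1.599, 0.002, 0.943, -0.08], TCP at [0.239, -0.685, 0.219] pointing down, gripper open.
Joint ranges: [-2.57, 2.57], [-0.35, 1.97], [-1.29, 1.29], [0.11, 2.56], [-1.05, 4.19], [0.11, 1.86], [-2.63, 2.63]. Speed limits (rad/s): [2.22, 2.22, 3.01, 3.01, 3.14, 3.14, 3.14].

## Interface

Orientations are given as a unit quaternion [w, x, y, z].
In Python, from plant import r gives the robot as it stands.
- The arm moves only by the tool crank_tcp, called as a command line: name --argument value ..., lists and objects as JSON in quotes. Schema: {"type":"object","properties":{"rows":{"type":"array","items":{"type":"object","properties":{"tx":{"type":"number"},"ty":{"type":"number"},"tz":{"type":"number"},"rz":{"type":"number"}},"additionalProperties":false},"minItems":1,"maxItems":12},"finger_gap":{"type":"number"},"force":{"type":"number"},"only":{"type":"string"},"quiet":{"type":"boolean"},"lines":{"type":"string"}},"required":["rows"],"additionalProperties":false}. rows is a list of rows, 1 to 12 of them, each an object with the fields tx, ty, tz (the shift in m), rz (a turn about the tool's z in rad); a field left out counts as zero; each row is the pose to reach, as a shift and turn from the pose commanded when the call began, along the tool's axes at that moment; what a row does not reach only later rows make up. A row lasts 1/10 s, in which the tool goes at most 0.05 m and 0.15 rad, less where a joint would pass 70% of its speed; a pose out of reach is approached as far as the arm can. finger_gap is the finger opening in m, set as the call begins (left out keeps the last). The fingers move at their own pace and stop on an object; force is the grip in N (left out, the last holds). Time passes only in rows, so rows that do not move let the fingers close. The tool returns the time, the measured TCP pose, the force, the opening and the grip force at its end. only (a regular expression) keeps the lines of the reply that match it, lines (a string "A,B") keeps lines A to B, and quiet returns only ok. Input that does not fit is refused with a message, and nothing moves.
- r.get_state(): the state, without advancing time (a new reading comes with each control period).
- r.snapshot(name): name is "scene" or "top"; returns a dict with "frame" (420x560x3 uint8, red, green, blue), "fx", "fy", "cx", "cy" (pixels), "R" (3x3) and "t" (3): a world point X has camera coordinates R X + t. Camera axes: x right, y down, z forward; pixel columns grow to the right and rows downward; lengths in m; the calibration is good to about 2 mm. A picture is of the moment at which its call begins. There is no depth.
- r.close_job(): hands the job in; it is judged then, once.
The state is a dict: "time_s": time; "joint_positions": joint angles; "qvel": joint speeds; "effort": joint torques, N m; "eef_pos": TCP position; "orientation": TCP orientation; "force": force on the tool from outside, world axes, zero at the start; "wrist_torque": the same for the moment, N m; "width": finger opening in m; "grasp_force": force on a finger pad.
Only numpy, scipy, OpenCV 4.12 (cv2) and the standard library are available. Lean on these libraries where they do the work, as an engineer would, in place of code of your own. Each camera call takes 0.05 s, during which the arm holds its last target. There are 200 camera calls.

## Working session

There is one attempt and no reset: what is moved stays moved. The work goes in short steps, Python scripts to look and compute and a tool call to move; the robot and the scene stay as the last step left them, time stands still between calls to the robot, and variables do not carry over. Pictures are saved under pics/ and viewed, at most 10 in all, crops included, and the job is handed in when it is done.

```bash
mkdir -p pics; ls
```

Create h.py:
```python
import numpy as np, cv2
from plant import r
def snap(n,f):
    s=r.snapshot(n); cv2.imwrite(f,s["frame"][:,:,::-1]); np.savez(f+'.npz',**{k:np.array(v) for k,v in s.items()}); return s
def ld(f): return np.load(f+'.npz')
def back(s,u,v,z):
    d=np.array([(u-s['cx'])/s['fx'],(v-s['cy'])/s['fy'],1.]); R=np.array(s['R']);t=np.array(s['t'])
    d=R.T@d; c=-R.T@t; return c+d*(z-c[2])/d[2]
def proj(s,X):
    p=np.array(s['R'])@np.array(X)+np.array(s['t']); return s['fx']*p[0]/p[2]+s['cx'],s['fy']*p[1]/p[2]+s['cy']
```

Run:
```python
from h import *
for n in("scene","top"):
    s=snap(n,f"pics/{n}0.png"); print(n,s['fx'],s['cx'],s['cy'],-np.array(s['R']).T@np.array(s['t']),np.round(s['R'],3).tolist())
print(r.get_state())
```

```text
pics
scene 409.88278715698084 291.5956195427197 211.1464828942149 [-0.22075212  0.50657914  1.0483549 ] [[-0.591, -0.807, 0.003], [-0.597, 0.434, -0.674], [0.543, -0.4, -0.738]]
top 493.2638548377093 274.0234752245571 207.73267329456337 [ 0.41807941 -0.00726048  1.3578965 ] [[0.024, -1.0, 0.012], [-0.998, -0.025, -0.066], [0.066, -0.01, -0.998]]
{'time_s': 0.1, 'joint_positions': array([ 1.15831815,  0.60004117, -0.00252942,  1.60004684,  0.00179501,
        0.94290346, -0.07976494]), 'qvel': array([-7.73395936e-04, -1.24760524e-03,  4.61905140e-06, -6.37121311e-04,
       -1.21762371e-03, -1.68470421e-03,  7.18403763e-04]), 'effort': array([ 5.80455919e-03, -7.66553450e+01,  1.50232226e+00, -2.52940214e+01,
       -5.23404835e-02,  1.36371906e-02,  4.82866960e-05]), 'eef_pos': array([ 0.23872573, -0.68410583,  0.21785047]), 'orientation': array([-6.74176395e-04,  9.85932850e-01,  1.67140441e-01, -1.82281145e-04]), 'force': array([-0.31878519,  0.14759052, -0.39275637]), 'wrist_torque': array([ 0.07401672, -0.04188562, -0.03104137]), 'grasp_force': 0.0, 'width': 0.09288560788533139}
```

View pics/top0.png

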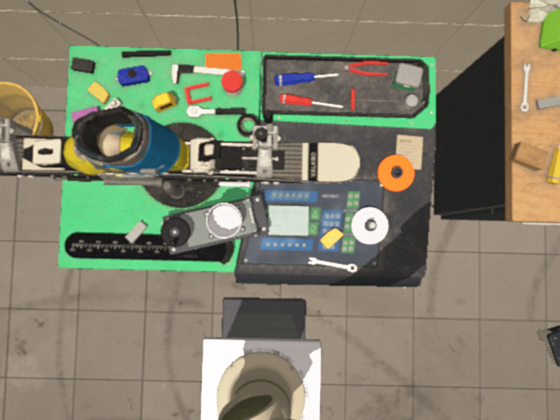

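View pics/scene0.png

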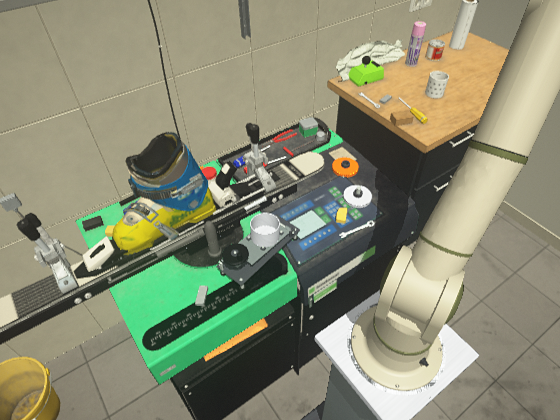

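The top view shows the wheel at about (176,231), the pot at (225,217), the white lid set at (370,225), and an orange look-alike at (396,172). The wax block is at (331,238), the spanner at (332,265) and the stone at (136,232). I'll enlarge both views.

Run:
```python
import cv2
a=cv2.imread('pics/top0.png')[185:275,150:400]; b=cv2.imread('pics/scene0.png')[175:285,205:385]
a=cv2.resize(a,None,fx=3.2,fy=3.2,interpolation=cv2.INTER_CUBIC)   # 800x288
b=cv2.resize(b,None,fx=2.8,fy=2.8,interpolation=cv2.INTER_CUBIC) #504x308
b=cv2.copyMakeBorder(b,0,0,0,296,cv2.BORDER_CONSTANT)
cv2.imwrite('pics/c0.png',cv2.vconcat([a,b]))
```

```text
(no output)
```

View pics/c0.png

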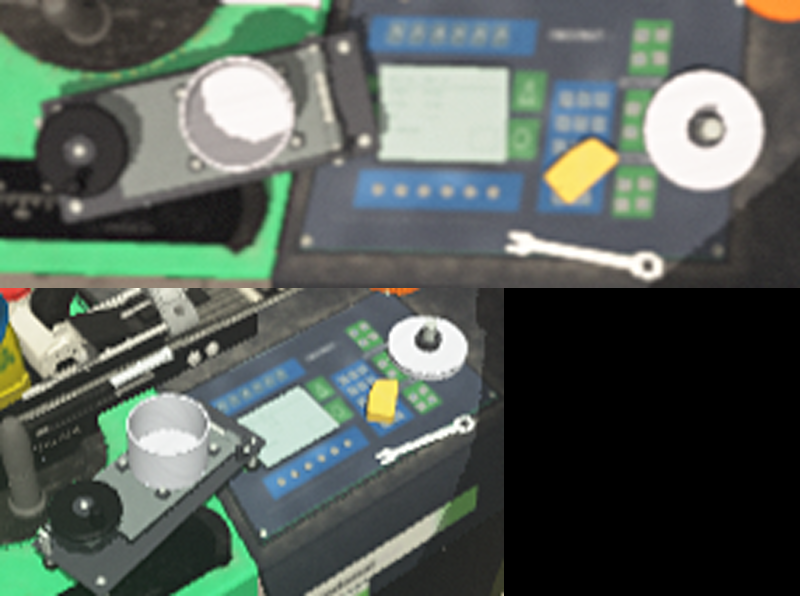

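Run:
```python
import cv2,numpy as np
def g(f,x,y,w,h,k):
    a=cv2.imread(f)[y:y+h,x:x+w].astype(float)/255
    a=(np.clip(a*1.0,0,1)**0.45*255).astype('uint8')
    return cv2.resize(a,None,fx=k,fy=k,interpolation=cv2.INTER_CUBIC)
a=g('pics/top0.png',155,207,40,50,10) # 400x500
b=g('pics/scene0.png',212,235,50,62.5.__int__(),8) #400x496
b=cv2.copyMakeBorder(b,0,4,0,0,cv2.BORDER_CONSTANT)
cv2.imwrite('pics/c1.png',cv2.hconcat([a,b]))
```

```text
(no output)
```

View pics/c1.png

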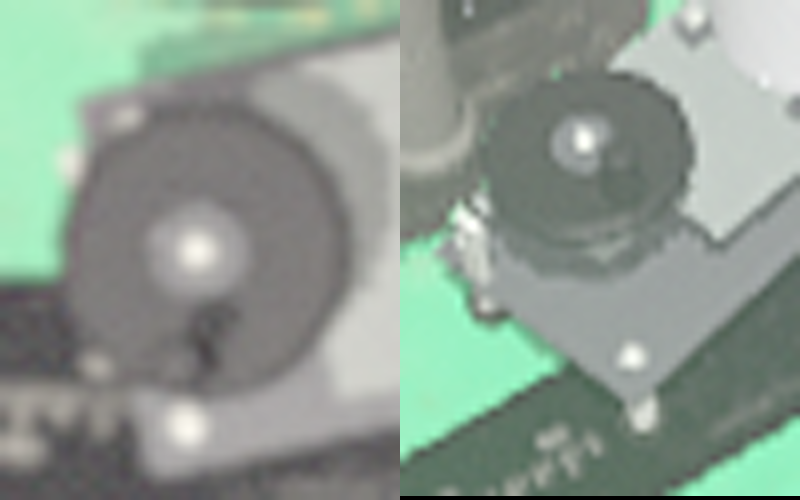

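Add to h.py:
```python
def tri(obs):
    A=[];b=[]
    for s,u,v in obs:
        R=np.array(s['R']);t=np.array(s['t'])
        for c,i,f,k in((u,0,'fx','cx'),(v,1,'fy','cy')):
            a=(c-s[k])/s[f]; A.append(R[i]-a*R[2]); b.append(a*t[2]-t[i])
    x,res,_,_=np.linalg.lstsq(np.array(A),np.array(b),rcond=None); return x
```

Run:
```python
from h import *
T=ld('pics/top0.png');S=ld('pics/scene0.png')
hub=(T,174.25,231.55),(S,234.4,252.4)
print('hub',tri(hub),back(T,174.25,231.55,.1165),back(S,234.4,252.4,.1165))
w=back(T,174.25,231.55,.1165)
screws={'a':(345,46),'b':(365,141),'c':(75,207)}
for k,(x,y) in screws.items(): print(k,back(T,150+(x+.5)/3.2-.5,185+(y+.5)/3.2-.5,.02))
print('rim',back(T,224,220,.129))
print('hinge-end screws s', [back(S,205+(x+.5)/2.8-.5,175+(y-288+.5)/2.8-.5,.02) for x,y in((101,581),)])
# lid: white mask
f=T['frame'].astype(int); m=((f.min(2)>170)).astype('uint8'); m[:, :345]=0;m[:,395:]=0;m[:200]=0;m[250:]=0
c=max(cv2.findContours(m,0,1)[0],key=cv2.contourArea); e=cv2.minEnclosingCircle(c);print(e,cv2.fitEllipse(c))
x,y=cv2.fitEllipse(c)[0];print('lid',back(T,x,y,.019))
print('knob',back(T,150+706.5/3.2-.5,185+128.5/3.2-.5,.056))
f=S['frame'].astype(int); m=((f.min(2)>170)).astype('uint8'); m[:, :335]=0;m[:,380:]=0;m[:180]=0;m[213:]=0
c=max(cv2.findContours(m,0,1)[0],key=cv2.contourArea); e=cv2.fitEllipse(c);print(e,back(S,*e[0],.014))
print('knobtop scene',back(S,205+(431.5)/2.8-.5,175+(325-288+.5)/2.8-.5,.056))
# handle projections relative to wheel
c=w[:2]
for d in range(0,360,30):
    p=c+.028*np.array([np.cos(np.radians(d)),np.sin(np.radians(d))])
    q=proj(T,[*p,.143]);q1=proj(T,[*p,.114]);s=proj(S,[*p,.143]);s1=proj(S,[*p,.114])
    print(d,[round((q_[0]-155+.5)*10) for q_ in(q,q1)],[round((q_[1]-207+.5)*10) for q_ in(q,q1)],[(round((s_[0]-212+.5)*8+400),round((s_[1]-235+.5)*8)) for s_ in(s,s1)])
```

```text
hub [0.43292279 0.22677254 0.11751094] [0.43410908 0.22858792 0.1165    ] [0.43224406 0.22499511 0.1165    ]
a [0.52911816 0.02440546 0.02      ]
b [0.44884198 0.00537284 0.02      ]
c [0.38737158 0.24825182 0.02      ]
rim [0.465635   0.10373735 0.129     ]
hinge-end screws s [array([0.40394343, 0.2313727 , 0.02      ])]
((369.4174499511719, 225.42828369140625), 18.61609649658203) ((369.2940673828125, 225.3785858154297), (36.13582229614258, 36.4843864440918), 104.90987396240234)
lid [ 0.46487829 -0.28145381  0.019     ]
knob [ 0.46555906 -0.27647228  0.056     ]
((357.4526062011719, 195.717529296875), (21.267446517944336, 27.747629165649414), 106.6493148803711) [ 0.46231001 -0.28620705  0.014     ]
knobtop scene [ 0.46044804 -0.28301032  0.056     ]
0 [181, 204] [135, 139] [(523, 47), (532, 98)]
30 [124, 147] [149, 153] [(493, 73), (503, 123)]
60 [80, 105] [189, 193] [(482, 106), (492, 156)]
90 [63, 88] [246, 248] [(493, 137), (503, 187)]
120 [76, 101] [303, 304] [(523, 159), (533, 208)]
150 [116, 140] [346, 346] [(565, 164), (573, 214)]
180 [173, 195] [363, 362] [(606, 151), (614, 201)]
210 [231, 252] [349, 349] [(635, 125), (642, 175)]
240 [274, 294] [308, 309] [(645, 92), (652, 142)]
270 [291, 311] [251, 253] [(633, 61), (640, 111)]
300 [278, 298] [194, 197] [(603, 41), (611, 91)]
330 [238, 259] [151, 156] [(563, 36), (571, 86)]
```

Add to h.py:
```python
from scipy.spatial.transform import Rotation as Ro
def rows(pts):
    s=r.get_state(); R=Ro.from_quat(np.roll(s['orientation'],-1)).as_matrix()
    print('t',s['time_s'],'tcp',s['eef_pos'].round(4),'yaw x',np.degrees(np.arctan2(R[1,0],R[0,0])).round(2),'w',s['width'],'F',s['force'].round(1))
    for p in pts: print((R.T@(np.array(p)-s['eef_pos'])).round(4).tolist())
```

Run:
```python
from h import *
rows([(.40,-.55,.23),(.50,-.4,.25),(.50,-.1,.25),(.46,.1,.22),(.406,.2195,.2)])
```

```text
t 0.1 tcp [ 0.2387 -0.6841  0.2179] yaw x 19.24 w 0.09288560788533139 F [-0.3  0.1 -0.4]
[0.1965, -0.0735, -0.0121]
[0.3403, -0.1822, -0.0319]
[0.4392, -0.4654, -0.0316]
[0.4673, -0.6674, -0.0013]
[0.4557, -0.798, 0.0189]
```

crank_tcp --rows '[{"tx": 0.1965, "ty": -0.0735, "tz": -0.012}, {"tx": 0.1965, "ty": -0.0735, "tz": -0.012}, {"tx": 0.1965, "ty": -0.0735, "tz": -0.012}, {"tx": 0.1965, "ty": -0.0735, "tz": -0.012}, {"tx": 0.1965, "ty": -0.0735, "tz": -0.012}, {"tx": 0.34, "ty": -0.182, "tz": -0.03}, {"tx": 0.34, "ty": -0.182, "tz": -0.03}, {"tx": 0.34, "ty": -0.182, "tz": -0.03}, {"tx": 0.34, "ty": -0.182, "tz": -0.03}, {"tx": 0.41, "ty": -0.38, "tz": -0.03}, {"tx": 0.41, "ty": -0.38, "tz": -0.03}, {"tx": 0.41, "ty": -0.38, "tz": -0.03}]' --finger_gap 0.045

```text
time_s: 1.3
eef_pos: [0.5001, -0.249, 0.2483]
orientation: [-0.0, 0.986, 0.167, -0.0]
force: [0.9, 1.5, -0.4]
width: 0.045
grasp_force: 0.0
```

Run:
```python
from h import *
rows([(.50,-.1,.25),(.46,.1,.22),(.406,.2195,.2)])
```

```text
t 1.3 tcp [ 0.5001 -0.249   0.2483] yaw x 19.22 w 0.045015811348050265 F [ 0.9  1.5 -0.4]
[0.049, -0.1408, -0.0017]
[0.0771, -0.3428, 0.0283]
[0.0654, -0.4734, 0.0484]
```

crank_tcp --rows '[{"tx": 0.049, "ty": -0.141}, {"tx": 0.049, "ty": -0.141}, {"tx": 0.049, "ty": -0.141}, {"tx": 0.077, "ty": -0.343, "tz": 0.028}, {"tx": 0.077, "ty": -0.343, "tz": 0.028}, {"tx": 0.077, "ty": -0.343, "tz": 0.028}, {"tx": 0.077, "ty": -0.343, "tz": 0.028}, {"tx": 0.0654, "ty": -0.4734, "tz": 0.03}, {"tx": 0.0654, "ty": -0.4734, "tz": 0.03}, {"tx": 0.0654, "ty": -0.4734, "tz": 0.03}, {"tx": 0.0654, "ty": -0.4734, "tz": 0.03}, {"tx": 0.0654, "ty": -0.4734, "tz": 0.03}]'

```text
time_s: 2.5
eef_pos: [0.406, 0.2181, 0.2184]
orientation: [0.0, 0.986, 0.168, -0.0]
force: [0.5, -0.5, 0.7]
width: 0.0453
grasp_force: 0.0
```

Run:
```python
from h import *
rows([(.406,.2195,.12)])
a=snap('top','pics/top1.png')['frame'][:,:,::-1]; b=snap('scene','pics/scene1.png')['frame'][:,:,::-1]
S=ld('pics/scene1.png');T=ld('pics/top1.png'); e=r.get_state()['eef_pos']; print(proj(T,e),proj(S,e))
g=lambda f,x,y,w,h,k: cv2.resize(((f[y:y+h,x:x+w]/255.)**.5*255).astype('uint8'),None,fx=k,fy=k,interpolation=cv2.INTER_CUBIC)
cv2.imwrite('pics/c2.png',cv2.hconcat([g(a,145,190,66,100,6),g(b,200,200,66,100,6)]))
```

```text
t 2.5 tcp [0.406  0.2181 0.2184] yaw x 19.35 w 0.045330209205460464 F [ 0.5 -0.5  0.7]
[0.0005, -0.0014, 0.0984]
(np.float64(170.60564535906252), np.float64(242.8279379421549)) (np.float64(238.30165522344464), np.float64(233.79583185616795))
```

View pics/c2.png

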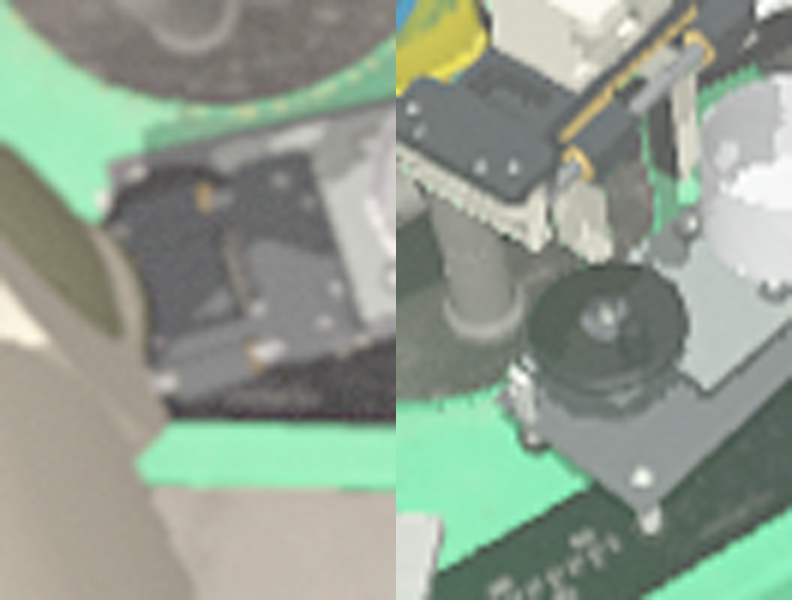

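crank_tcp --rows '[{"ty": -0.0015, "tz": 0.05}, {"ty": -0.0015, "tz": 0.07}, {"ty": -0.0015, "tz": 0.085}, {"ty": -0.0015, "tz": 0.098}, {"ty": -0.0015, "tz": 0.098}]'

```text
time_s: 3.1
eef_pos: [0.4058, 0.2173, 0.1193]
orientation: [0.001, 0.986, 0.166, -0.001]
force: [-0.2, -0.7, 0.5]
width: 0.0449
grasp_force: 0.0
```

Run:
```python
from h import *
print(r.get_state()['force'],r.get_state()['eef_pos'])
```

```text
[-0.24080955 -0.72668253  0.47258468] [0.4058251  0.21734227 0.11928856]
```

crank_tcp --rows '[{}, {}, {}, {}, {}]' --finger_gap 0 --force 15

```text
time_s: 3.6
eef_pos: [0.4061, 0.2199, 0.1212]
orientation: [-0.0, 0.986, 0.167, 0.001]
force: [-1.3, 2.2, 5.2]
width: 0.0137
grasp_force: 15.0
```

Add to h.py:
```python
C=np.array([.433,.2268])
def arc(degs,C=C,rad=.028):
    s=r.get_state();e=s['eef_pos'];p0=np.arctan2(*(e[:2]-C)[::-1]); print('phi',np.degrees(p0),'rad',np.linalg.norm(e[:2]-C))
    rows([(*(C+rad*np.array([np.cos(p0+np.radians(d)),np.sin(p0+np.radians(d))])),e[2]) for d in degs])
```

```bash
python3 -c "
from h import *
arc(range(20,121,20))"
```

```text
phi -165.6138987321934 rad 0.02781710300762373
t 3.6 tcp [0.4061 0.2199 0.1212] yaw x 19.26 w 0.013687898649532076 F [-1.3  2.2  5.2]
[0.0007, 0.0097, -0.0]
[0.0048, 0.0185, -0.0]
[0.0117, 0.0253, -0.0]
[0.0205, 0.0294, 0.0]
[0.0302, 0.0303, 0.0]
[0.0396, 0.0277, 0.0]
```

crank_tcp --rows '[{"tx": 0.0007, "ty": 0.0097, "tz": -0.001}, {"tx": 0.0048, "ty": 0.0185, "tz": -0.001}, {"tx": 0.0117, "ty": 0.0253, "tz": -0.001}, {"tx": 0.0205, "ty": 0.0294, "tz": -0.001}, {"tx": 0.0302, "ty": 0.0303, "tz": -0.001}, {"tx": 0.0396, "ty": 0.0277, "tz": -0.001}, {"tx": 0.0396, "ty": 0.0277, "tz": -0.001}]'

```text
time_s: 4.3
eef_pos: [0.4546, 0.2067, 0.1215]
orientation: [-0.0, 0.986, 0.167, 0.001]
force: [5.2, -2.0, -7.6]
width: 0.0135
grasp_force: 15.0
```

```bash
python3 -c "
from h import *
arc(range(30,361,30))"
```

```text
phi -43.051706940113505 rad 0.02949398545775345
t 4.3 tcp [0.4546 0.2067 0.1215] yaw x 19.19 w 0.013523418655742822 F [ 5.2 -2.  -7.6]
[0.0099, -0.0112, 0.0]
[0.0142, -0.025, 0.0]
[0.011, -0.0391, 0.0]
[0.0012, -0.0498, -0.0]
[-0.0126, -0.0541, -0.0]
[-0.0268, -0.0509, -0.0001]
[-0.0374, -0.041, -0.0001]
[-0.0417, -0.0272, -0.0001]
[-0.0385, -0.0131, -0.0001]
[-0.0287, -0.0024, -0.0001]
[-0.0148, 0.0019, -0.0]
[-0.0007, -0.0013, -0.0]
```

crank_tcp --rows '[{"tx": 0.0099, "ty": -0.0112}, {"tx": 0.0142, "ty": -0.025}, {"tx": 0.011, "ty": -0.0391}, {"tx": 0.0012, "ty": -0.0498}, {"tx": -0.0126, "ty": -0.0541}, {"tx": -0.0268, "ty": -0.0509}, {"tx": -0.0268, "ty": -0.0509}, {"tx": -0.0268, "ty": -0.0509}]'

```text
time_s: 5.1
eef_pos: [0.411, 0.2434, 0.1215]
orientation: [0.001, 0.986, 0.166, 0.0]
force: [6.9, -8.9, -7.6]
width: 0.0132
grasp_force: 15.0
```

Run:
```python
from h import *
arc(range(30,181,30))
b=snap('scene','pics/scene2.png')['frame'][:,:,::-1]
a=cv2.imread('pics/scene0.png')
g=lambda f,x,y,w,h,k: cv2.resize(((f[y:y+h,x:x+w]/255.)**.5*255).astype('uint8'),None,fx=k,fy=k,interpolation=cv2.INTER_CUBIC)
cv2.imwrite('pics/c3.png',cv2.hconcat([g(a,208,205,95,120,4.2),g(b,208,205,95,120,4.2)]))
```

```text
phi 143.04211376391828 rad 0.027591180276330646
t 5.1 tcp [0.411  0.2434 0.1215] yaw x 19.13 w 0.013235539541658327 F [ 6.9 -8.9 -7.6]
[-0.0098, 0.0106, 0.0]
[-0.0125, 0.0248, 0.0001]
[-0.0078, 0.0385, 0.0001]
[0.0031, 0.048, 0.0001]
[0.0173, 0.0508, 0.0001]
[0.031, 0.0461, 0.0001]
```

View pics/c3.png

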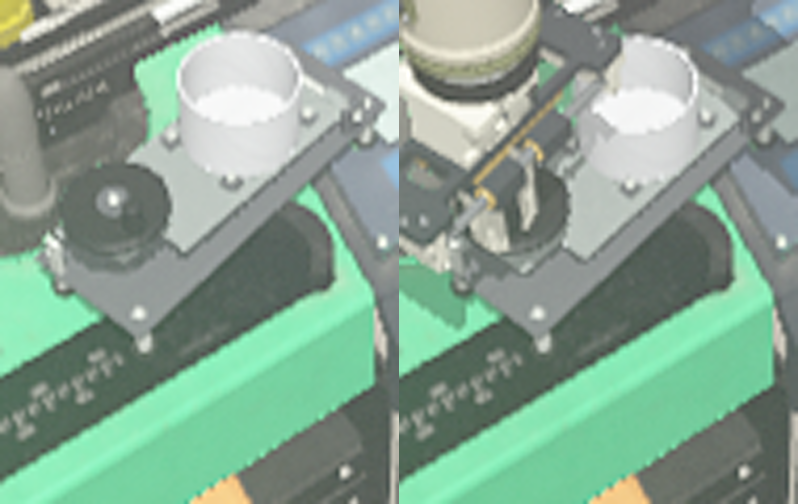

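crank_tcp --rows '[{"tx": -0.0098, "ty": 0.0106}, {"tx": -0.0125, "ty": 0.0248}, {"tx": -0.0125, "ty": 0.0248}]'

```text
time_s: 5.45
eef_pos: [0.4053, 0.2159, 0.1216]
orientation: [0.001, 0.986, 0.167, -0.001]
force: [-2.7, -3.9, -3.4]
width: 0.0139
grasp_force: 15.0
```

```bash
python3 -c "
from h import *
arc(range(15,181,15))"
```

```text
phi -158.6138890287031 rad 0.029755748987481498
t 5.45 tcp [0.4053 0.2159 0.1216] yaw x 19.2 w 0.013877492887618699 F [-2.7 -3.9 -3.4]
[0.003, 0.0071, 0.0]
[0.006, 0.0138, -0.0]
[0.0107, 0.0194, -0.0]
[0.0167, 0.0236, -0.0]
[0.0235, 0.0262, -0.0]
[0.0308, 0.0268, -0.0]
[0.038, 0.0256, -0.0001]
[0.0446, 0.0226, -0.0001]
[0.0503, 0.0179, -0.0001]
[0.0545, 0.0119, -0.0001]
[0.057, 0.0051, -0.0001]
[0.0577, -0.0022, -0.0001]
```

crank_tcp --rows '[{"tx": 0.003, "ty": 0.0071}, {"tx": 0.006, "ty": 0.0138}, {"tx": 0.006, "ty": 0.0138}]'

```text
time_s: 5.75
eef_pos: [0.4138, 0.2034, 0.1214]
orientation: [0.002, 0.986, 0.166, -0.003]
force: [-7.4, -10.2, 7.5]
width: 0.014
grasp_force: 15.0
```

```bash
python3 -c "
from h import *
arc([15,30,45,60])"
```

```text
phi -129.35434165616368 rad 0.030283235493288194
t 5.75 tcp [0.4138 0.2034 0.1214] yaw x 19.17 w 0.014015903421300565 F [ -7.4 -10.2   7.5]
[0.0065, 0.0045, -0.0]
[0.0125, 0.0088, -0.0001]
[0.0193, 0.0114, -0.0001]
[0.0265, 0.0122, -0.0002]
```

crank_tcp --rows '[{"tx": 0.0047, "ty": 0.0056}, {"tx": 0.0107, "ty": 0.0098}, {"tx": 0.0107, "ty": 0.0098}]'

```text
time_s: 6.05
eef_pos: [0.4287, 0.1969, 0.1214]
orientation: [0.003, 0.986, 0.166, -0.003]
force: [-2.1, -14.2, 4.8]
width: 0.0137
grasp_force: 15.0
```

```bash
python3 -c "
from h import *
arc([15,30,45,60])"
```

```text
phi -98.2329785604619 rad 0.03021160793648777
t 6.05 tcp [0.4287 0.1969 0.1214] yaw x 19.08 w 0.01369440416285618 F [ -2.1 -14.2   4.8]
[0.0079, 0.0005, -0.0]
[0.0152, 0.0011, -0.0001]
[0.0224, -0.0002, -0.0001]
[0.029, -0.0033, -0.0002]
```

```bash
sed -i 's/^C=.*/C=np.array([.4335,.2247])/' h.py; python3 -c "
from h import *
arc([10,20,30,45,60,75,90])"
```

```text
phi -99.84867162715219 rad 0.0282160677643629
t 6.05 tcp [0.4287 0.1969 0.1214] yaw x 19.08 w 0.01369440416285618 F [ -2.1 -14.2   4.8]
[0.0046, 0.0018, -0.0]
[0.0093, 0.003, -0.0]
[0.0142, 0.0033, -0.0001]
[0.0214, 0.0022, -0.0001]
[0.0281, -0.0007, -0.0002]
[0.0338, -0.0053, -0.0002]
[0.0382, -0.0111, -0.0003]
```

crank_tcp --rows '[{"tx": 0.0045, "ty": 0.003}, {"tx": 0.009, "ty": 0.0045}, {"tx": 0.0138, "ty": 0.005}, {"tx": 0.0138, "ty": 0.005}]'

```text
time_s: 6.45
eef_pos: [0.4453, 0.2, 0.1216]
orientation: [0.001, 0.986, 0.167, -0.0]
force: [2.3, -6.3, -4.5]
width: 0.0138
grasp_force: 15.0
```

```bash
python3 -c "
from h import *
arc([15,30,45,60])"
```

```text
phi -64.36274068424622 rad 0.027361089890041115
t 6.45 tcp [0.4453 0.2    0.1216] yaw x 19.18 w 0.01375309039648434 F [ 2.3 -6.3 -4.5]
[0.0072, -0.0011, -0.0]
[0.0136, -0.0047, -0.0]
[0.0188, -0.0097, -0.0]
[0.0226, -0.016, -0.0]
```

crank_tcp --rows '[{"tx": 0.0072, "ty": -0.0011}, {"tx": 0.0136, "ty": -0.0047}, {"tx": 0.0136, "ty": -0.0047}]'

```text
time_s: 6.75
eef_pos: [0.4567, 0.2113, 0.1216]
orientation: [-0.001, 0.986, 0.168, 0.0]
force: [0.4, 1.2, -5.2]
width: 0.0136
grasp_force: 15.0
```

```bash
python3 -c "
from h import *
arc([15,30,45,60])"
```

```text
phi -30.033429454213188 rad 0.026752065599314305
t 6.75 tcp [0.4567 0.2113 0.1216] yaw x 19.3 w 0.013565455094402865 F [ 0.4  1.2 -5.2]
[0.0057, -0.0045, 0.0]
[0.009, -0.011, 0.0]
[0.0105, -0.0182, 0.0]
[0.0101, -0.0255, 0.0]
```

crank_tcp --rows '[{"tx": 0.0057, "ty": -0.0045}, {"tx": 0.009, "ty": -0.011}, {"tx": 0.009, "ty": -0.011}]'

```text
time_s: 7.05
eef_pos: [0.4601, 0.2246, 0.1215]
orientation: [-0.0, 0.986, 0.168, -0.001]
force: [-4.8, 2.2, -2.2]
width: 0.0138
grasp_force: 15.0
```

```bash
python3 -c "
from h import *
arc([15,30,45,60])"
```

```text
phi -0.23677498831160687 rad 0.02655597878735659
t 7.05 tcp [0.4601 0.2246 0.1215] yaw x 19.34 w 0.01375337881971032 F [-4.8  2.2 -2.2]
[0.0029, -0.0067, 0.0]
[0.0025, -0.014, 0.0]
[0.0003, -0.0209, 0.0]
[-0.0037, -0.0271, 0.0]
```

crank_tcp --rows '[{"tx": 0.002, "ty": -0.0067}, {"tx": 0.0005, "ty": -0.014}, {"tx": 0.0005, "ty": -0.014}]'

```text
time_s: 7.35
eef_pos: [0.4585, 0.2296, 0.1215]
orientation: [0.004, 0.986, 0.164, -0.001]
force: [9.4, -28.5, 1.3]
width: 0.0172
grasp_force: 15.0
```

```bash
python3 -c "
from h import *
arc([15,30,45,60])"
```

```text
phi 11.13245157886292 rad 0.02545724380403373
t 7.35 tcp [0.4585 0.2296 0.1215] yaw x 18.92 w 0.017175401133047243 F [  9.4 -28.5   1.3]
[0.0026, -0.007, -0.0001]
[0.0007, -0.014, -0.0001]
[-0.0029, -0.0204, -0.0002]
[-0.0081, -0.0256, -0.0002]
```

crank_tcp --rows '[{"tx": 0.0015, "ty": 0.008}, {"tx": 0.001, "ty": 0.014}, {"tx": 0.001, "ty": 0.014}]'

```text
time_s: 7.65
eef_pos: [0.4599, 0.223, 0.1214]
orientation: [0.0, 0.986, 0.167, -0.002]
force: [-9.2, -1.3, 1.8]
width: 0.0138
grasp_force: 15.0
```

```bash
python3 -c "
from h import *
arc(list(range(-20,-166,-20))+[-166])"
```

```text
phi -3.637712714003053 rad 0.026503095078155403
t 7.65 tcp [0.4599 0.223  0.1214] yaw x 19.26 w 0.013754444403965116 F [-9.2 -1.3  1.8]
[-0.0039, 0.0087, 0.0]
[-0.0117, 0.0146, 0.0001]
[-0.021, 0.0175, 0.0001]
[-0.0307, 0.017, 0.0001]
[-0.0396, 0.0132, 0.0002]
[-0.0467, 0.0066, 0.0002]
[-0.0512, -0.0021, 0.0002]
[-0.0524, -0.0117, 0.0002]
[-0.0521, -0.0146, 0.0002]
```

crank_tcp --rows '[{"tx": -0.0039, "ty": 0.0087}, {"tx": -0.0117, "ty": 0.0146}, {"tx": -0.021, "ty": 0.0175}, {"tx": -0.0307, "ty": 0.017}, {"tx": -0.0396, "ty": 0.0132}, {"tx": -0.0467, "ty": 0.0066}, {"tx": -0.0512, "ty": -0.0021}, {"tx": -0.0522, "ty": -0.0117}, {"tx": -0.0521, "ty": -0.0137}, {"tx": -0.0521, "ty": -0.0137}]'

```text
time_s: 8.65
eef_pos: [0.4048, 0.2177, 0.1214]
orientation: [0.002, 0.986, 0.167, -0.003]
force: [-11.0, -2.6, 4.7]
width: 0.0136
grasp_force: 15.0
```

```bash
python3 -c "
from h import *
arc([0])"
```

```text
phi -166.21188955496794 rad 0.029517421228725582
t 8.65 tcp [0.4048 0.2177 0.1214] yaw x 19.28 w 0.013625495432963678 F [-11.   -2.6   4.7]
[0.0015, 0.0001, -0.0]
```

crank_tcp --rows '[{}, {}, {}, {"tz": -0.05}, {"tz": -0.1}, {"tz": -0.13}, {"tz": -0.13}]' --finger_gap 0.05

```text
time_s: 9.35
eef_pos: [0.4108, 0.2207, 0.2557]
orientation: [-0.002, 0.986, 0.167, 0.004]
force: [-0.2, -0.8, 0.1]
width: 0.0497
grasp_force: 0.0
```

Run:
```python
from h import *
rows([(.50,.1,.27),(.52,-.1,.27),(.465,-.28,.2)])
```

```text
t 9.35 tcp [0.4108 0.2207 0.2557] yaw x 19.2 w 0.049709982530464006 F [-0.2 -0.8  0.1]
[0.0447, 0.1433, -0.0142]
[-0.0022, 0.3388, -0.0149]
[-0.1139, 0.4908, 0.054]
```

crank_tcp --rows '[{"tx": 0.0447, "ty": 0.1433, "tz": -0.014}, {"tx": 0.0447, "ty": 0.1433, "tz": -0.014}, {"tx": 0.0447, "ty": 0.1433, "tz": -0.014}, {"tx": -0.002, "ty": 0.339, "tz": -0.015}, {"tx": -0.002, "ty": 0.339, "tz": -0.015}, {"tx": -0.002, "ty": 0.339, "tz": -0.015}, {"tx": -0.002, "ty": 0.339, "tz": -0.015}, {"tx": -0.114, "ty": 0.491, "tz": 0.054}, {"tx": -0.114, "ty": 0.491, "tz": 0.054}, {"tx": -0.114, "ty": 0.491, "tz": 0.054}, {"tx": -0.114, "ty": 0.491, "tz": 0.054}, {"tx": -0.114, "ty": 0.491, "tz": 0.054}]'

```text
time_s: 10.55
eef_pos: [0.4589, -0.2876, 0.1949]
orientation: [0.0, 0.987, 0.163, -0.002]
force: [0.4, 0.8, -0.4]
width: 0.0501
grasp_force: 0.0
```

Run:
```python
from h import *
rows([(.463,-.2835,.09),(.463,-.2835,.038)])
s=snap('scene','pics/scene3.png'); t=snap('top','pics/top3.png')
g=lambda f,x,y,w,h,k: cv2.resize(f[y:y+h,x:x+w],None,fx=k,fy=k,interpolation=cv2.INTER_CUBIC)
cv2.imwrite('pics/c4.png',cv2.hconcat([g(s['frame'][:,:,::-1],320,120,80,100,5),g(s['frame'][:,:,::-1],205,200,80,100,5)]))
e=r.get_state()['eef_pos'];q=proj(s,e);print((q[0]-319.5)*5,(q[1]-119.5)*5)
```

```text
t 10.55 tcp [ 0.4589 -0.2876  0.1949] yaw x 18.74 w 0.050101258525218434 F [ 0.4  0.8 -0.4]
[0.0057, -0.0025, 0.1049]
[0.0059, -0.0025, 0.1569]
220.80690204194866 184.27892344356948
```

View pics/c4.png

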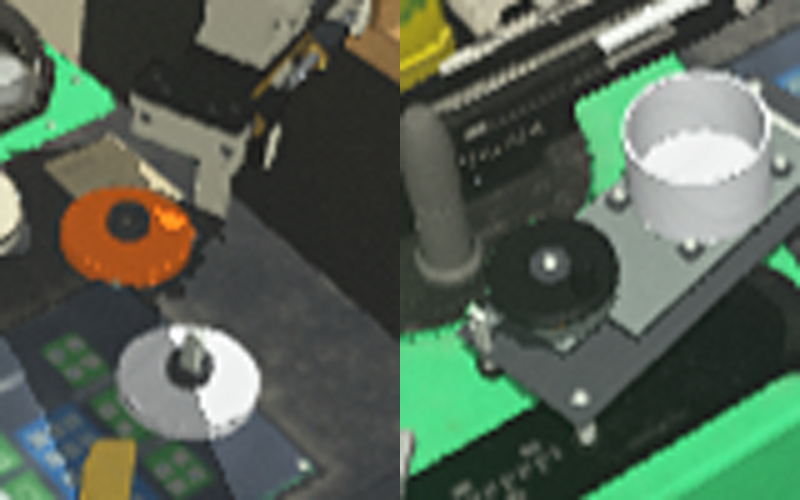

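Run:
```python
from h import *
s=ld('pics/scene3.png'); st=r.get_state(); R=Ro.from_quat(np.roll(st['orientation'],-1)).as_matrix(); e=st['eef_pos']
for a in(-.0425,-.025,.025,.0425):
  for x in (-.0075,.0075):
    q=proj(s,e+R@[x,a,0]); print(a,x,round((q[0]-319.5)*5),round((q[1]-119.5)*5))
```

```text
-0.0425 -0.0075 200 225
-0.0425 0.0075 178 216
-0.025 -0.0075 213 210
-0.025 0.0075 192 201
0.025 -0.0075 249 168
0.025 0.0075 229 160
0.0425 -0.0075 262 154
0.0425 0.0075 241 146
```

```bash
python3 -c "
from h import *
rows([(.463,-.2835,.09)])"
```

```text
t 10.65 tcp [ 0.4618 -0.2827  0.1964] yaw x 19.05 w 0.050311732387106234 F [-0.   1.3 -0.8]
[0.001, 0.0012, 0.1064]
```

crank_tcp --rows '[{"tx": 0.003, "ty": -0.002, "tz": 0.05}, {"tx": 0.003, "ty": -0.002, "tz": 0.09}, {"tx": 0.003, "ty": -0.002, "tz": 0.105}, {"tx": 0.003, "ty": -0.002, "tz": 0.105}, {"tx": 0.003, "ty": -0.002, "tz": 0.105}]'

```text
time_s: 11.15
eef_pos: [0.466, -0.2776, 0.093]
orientation: [-0.0, 0.986, 0.168, 0.0]
force: [-0.6, 0.4, 0.5]
width: 0.05
grasp_force: 0.0
```

Run:
```python
from h import *
rows([(.463,-.2835,.038)])
s=snap('scene','pics/scene4.png'); t=snap('top','pics/top4.png')
g=lambda f,x,y,w,h,k: cv2.resize(f[y:y+h,x:x+w],None,fx=k,fy=k,interpolation=cv2.INTER_CUBIC)
cv2.imwrite('pics/c5.png',cv2.hconcat([g(s['frame'][:,:,::-1],325,150,60,75,6.6),g(t['frame'][:,:,::-1],335,190,60,75,6.6)]))
st=r.get_state(); R=Ro.from_quat(np.roll(st['orientation'],-1)).as_matrix(); e=st['eef_pos'];print(e)
for a in(-.0425,-.025,.025,.0425):
  for x in (-.0075,.0075):
    q=proj(s,e+R@[x,a,0]);k=proj(t,e+R@[x,a,0]); print(a,x,round((q[0]-324.5)*6.6),round((q[1]-149.5)*6.6),round((k[0]-334.5)*6.6)+396,round((k[1]-189.5)*6.6))
```

```text
t 11.15 tcp [ 0.466  -0.2776  0.093 ] yaw x 19.35 w 0.050025892158163936 F [-0.6  0.4  0.5]
[-0.0048, 0.0046, 0.055]
[ 0.4661706  -0.27846765  0.09390984]
-0.0425 -0.0075 193 251 560 280
-0.0425 0.0075 167 240 548 243
-0.025 -0.0075 210 232 603 266
-0.025 0.0075 184 220 591 229
0.025 -0.0075 256 176 724 226
0.025 0.0075 230 165 712 189
0.0425 -0.0075 272 158 767 212
0.0425 0.0075 246 147 754 176
```

View pics/c5.png

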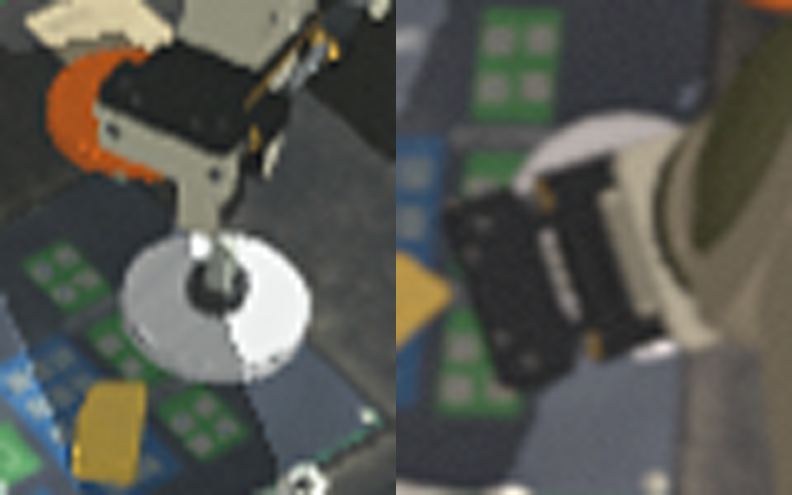

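```bash
python3 -c "
from h import *
rows([(.464,-.284,.06),(.464,-.284,.038)])"
```

```text
t 11.25 tcp [ 0.4662 -0.2785  0.0939] yaw x 19.3 w 0.05035451895964343 F [-0.4 -0.2 -0. ]
[-0.0039, 0.0045, 0.0339]
[-0.004, 0.0044, 0.0559]
```

crank_tcp --rows '[{"tx": -0.004, "ty": 0.0045, "tz": 0.015}, {"tx": -0.004, "ty": 0.0045, "tz": 0.035}, {"tx": -0.004, "ty": 0.0045, "tz": 0.047}, {"tx": -0.004, "ty": 0.0045, "tz": 0.053}, {"tx": -0.004, "ty": 0.0045, "tz": 0.053}, {"tx": -0.004, "ty": 0.0045, "tz": 0.053}]'

```text
time_s: 11.85
eef_pos: [0.463, -0.2844, 0.0401]
orientation: [0.0, 0.986, 0.167, 0.0]
force: [-0.3, 0.2, -0.2]
width: 0.0502
grasp_force: 0.0
```

```bash
python3 -c "
from h import *
rows([(.464,-.284,.038)])"
```

```text
t 11.85 tcp [ 0.463  -0.2844  0.0401] yaw x 19.25 w 0.0501608050380111 F [-0.3  0.2 -0.2]
[0.0011, -0.0001, 0.0021]
```

crank_tcp --rows '[{"tx": 0.001, "tz": 0.002}, {"tx": 0.001, "tz": 0.002}, {"tx": 0.001, "tz": 0.002}, {"tx": 0.001, "tz": 0.002}, {"tx": 0.001, "tz": 0.002}, {"tx": 0.001, "tz": 0.002}]' --finger_gap 0.0 --force 25

```text
time_s: 12.45
eef_pos: [0.464, -0.2845, 0.0378]
orientation: [0.0, 0.986, 0.167, 0.0]
force: [1.7, -1.6, -0.7]
width: 0.0154
grasp_force: 25.0
```

crank_tcp --rows '[{"tz": -0.01}, {"tz": -0.03}, {"tz": -0.06}, {"tz": -0.06}]'

```text
time_s: 12.85
eef_pos: [0.4647, -0.2846, 0.1008]
orientation: [0.001, 0.986, 0.167, 0.002]
force: [-0.1, -0.9, -2.9]
width: 0.0157
grasp_force: 25.0
```

Run:
```python
from h import *
print(r.get_state()['wrist_torque'])
s=snap('scene','pics/scene5.png');t=snap('top','pics/top5.png')
g=lambda f,x,y,w,h,k: cv2.resize(f[y:y+h,x:x+w],None,fx=k,fy=k,interpolation=cv2.INTER_CUBIC)
cv2.imwrite('pics/c6.png',g(s['frame'][:,:,::-1],200,130,190,140,4))
rows([(.464,-.284,.25),(.52,-.1,.27),(.5,0.04,.27),(.463,.1053,.23)])
```

```text
[-0.00248313 -0.06056425  0.01858389]
t 12.95 tcp [ 0.4636 -0.2839  0.0982] yaw x 19.25 w 0.015593338625038308 F [-0.6  0.3 -3.2]
[0.0004, 0.0003, -0.1518]
[0.1139, -0.155, -0.1718]
[0.1412, -0.2937, -0.1719]
[0.1278, -0.3676, -0.1319]
```

View pics/c6.png

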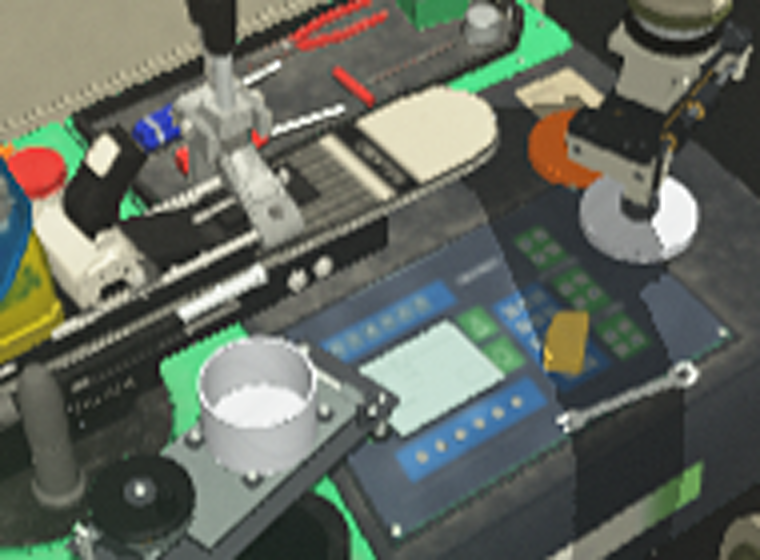

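Add to h.py:
```python
from scipy.optimize import minimize
from scipy.ndimage import map_coordinates
def circ(s,c,z,rad,sign,span=.012,angs=None,zt=None):
    g=cv2.GaussianBlur(cv2.cvtColor(s['frame'],cv2.COLOR_RGB2GRAY).astype(float),(0,0),.7)
    th=np.linspace(0,2*np.pi,120,endpoint=False) if angs is None else angs
    def P(x,y,rr):
        X=np.c_[x+rr*np.cos(th),y+rr*np.sin(th),np.full(th.shape,z)]; p=X@s['R'].T+s['t']
        return map_coordinates(g,[s['fy']*p[:,1]/p[:,2]+s['cy'],s['fx']*p[:,0]/p[:,2]+s['cx']],order=1)
    f=lambda x,y:sign*np.clip(sign*(P(x,y,rad-.0025)-P(x,y,rad+.0025)),-15,60).mean()*sign
    gs=np.arange(-span,span+1e-6,.0015)
    b=max((f(c[0]+i,c[1]+j),c[0]+i,c[1]+j) for i in gs for j in gs)
    o=minimize(lambda q:-f(*q),b[1:],method='Nelder-Mead',options=dict(initial_simplex=[b[1:],(b[1]+.001,b[2]),(b[1],b[2]+.001)],xatol=1e-5))
    return o.x.round(4),round(-o.fun,1)
```

Run:
```python
from h import *
S5=ld('pics/scene5.png');T5=ld('pics/top5.png');S0=ld('pics/scene0.png');T0=ld('pics/top0.png');T3=ld('pics/top3.png');S3=ld('pics/scene3.png')
for n,s in(('S5',S5),('T5',T5),('S3',S3),('T3',T3)):
    print(n,'wheel',circ(s,(.433,.226),.1135,.038,-1),'hub',circ(s,(.433,.226),.1165,.012,1),'mouth',circ(s,(.464,.106),.1255,.041,-1),'outer',circ(s,(.464,.106),.1255,.044,1))
for n,s in(('S0',S0),('T0',T0)): print(n,'lid',circ(s,(.464,-.284),.019,.05,1))
e=.0378;print('S5 lid',circ(S5,(.464,-.284),.019+.0985-.038,.05,1),'T5',circ(T5,(.464,-.284),.0795,.05,1))
```

```text
S5 wheel (array([0.4279, 0.2254]), np.float64(28.3)) hub (array([0.4307, 0.2257]), np.float64(30.8)) mouth (array([0.4598, 0.1071]), np.float64(4.0)) outer (array([0.4625, 0.1044]), np.float64(30.6))
T5 wheel (array([0.434 , 0.2269]), np.float64(35.5)) hub (array([0.4331, 0.227 ]), np.float64(33.1)) mouth (array([0.4652, 0.1081]), np.float64(11.5)) outer (array([0.4632, 0.1102]), np.float64(45.3))
S3 wheel (array([0.428 , 0.2254]), np.float64(28.3)) hub (array([0.4307, 0.2258]), np.float64(31.6)) mouth (array([0.4598, 0.1071]), np.float64(3.9)) outer (array([0.4625, 0.1044]), np.float64(30.5))
T3 wheel (array([0.434 , 0.2269]), np.float64(35.4)) hub (array([0.4331, 0.2268]), np.float64(32.4)) mouth (array([0.4652, 0.1081]), np.float64(11.4)) outer (array([0.4631, 0.1103]), np.float64(45.2))
S0 lid (array([ 0.4624, -0.2853]), np.float64(52.2))
T0 lid (array([ 0.467, -0.281]), np.float64(60.0))
S5 lid (array([ 0.4558, -0.2775]), np.float64(34.3)) T5 (array([ 0.4626, -0.2801]), np.float64(21.4))
```

Run:
```python
from h import *
S5=ld('pics/scene5.png');T5=ld('pics/top5.png');S0=ld('pics/scene0.png');T0=ld('pics/top0.png')
def far(s,c,h=95):
    cam=-s['R'].T@s['t']; a=np.arctan2(c[1]-cam[1],c[0]-cam[0]); return a+np.radians(np.linspace(-h,h,100))
for n,s,s0 in(('S',S5,S0),('T',T5,T0)):
    for h in (80,100,120):
        c=(.464,.106);w=(.4335,.225);l=(.464,-.284)
        print(n,h,'rim',circ(s,c,.1255,.044,1,angs=far(s,c,h)),'wheel',circ(s,w,.1135,.038,-1,angs=far(s,w,h)),'lid0',circ(s0,l,.019,.05,1,angs=far(s0,l,h)),
         'lid5 near-bottom',circ(s,l,.0675,.05,1,angs=far(s,l,h-20)+np.pi), 'far',circ(s,l,.0795,.05,1,angs=far(s,l,h-20)))
```

```text
S 80 rim (array([0.4644, 0.1042]), np.float64(36.9)) wheel (array([0.4309, 0.2268]), np.float64(27.9)) lid0 (array([ 0.4654, -0.2859]), np.float64(59.4)) lid5 near-bottom (array([ 0.4636, -0.285 ]), np.float64(44.6)) far (array([ 0.4661, -0.2906]), np.float64(26.0))
S 100 rim (array([0.464 , 0.1034]), np.float64(31.2)) wheel (array([0.4315, 0.2268]), np.float64(28.7)) lid0 (array([ 0.4658, -0.2854]), np.float64(59.5)) lid5 near-bottom (array([ 0.4633, -0.2856]), np.float64(47.2)) far (array([ 0.4656, -0.2897]), np.float64(31.3))
S 120 rim (array([0.4633, 0.1038]), np.float64(28.3)) wheel (array([0.4296, 0.2263]), np.float64(30.9)) lid0 (array([ 0.4641, -0.2874]), np.float64(59.6)) lid5 near-bottom (array([ 0.4635, -0.2854]), np.float64(49.5)) far (array([ 0.4659, -0.2888]), np.float64(36.8))
T 80 rim (array([0.4642, 0.1112]), np.float64(41.3)) wheel (array([0.451 , 0.2243]), np.float64(31.3)) lid0 (array([ 0.467, -0.281]), np.float64(60.0)) lid5 near-bottom (array([ 0.4743, -0.2893]), np.float64(37.8)) far (array([ 0.4735, -0.2572]), np.float64(19.3))
T 100 rim (array([0.4638, 0.1112]), np.float64(41.6)) wheel (array([0.4344, 0.2261]), np.float64(30.1)) lid0 (array([ 0.467, -0.281]), np.float64(60.0)) lid5 near-bottom (array([ 0.4723, -0.2903]), np.float64(29.6)) far (array([ 0.4621, -0.2867]), np.float64(13.3))
T 120 rim (array([0.4635, 0.1111]), np.float64(43.6)) wheel (array([0.4344, 0.2262]), np.float64(31.3)) lid0 (array([ 0.467, -0.281]), np.float64(60.0)) lid5 near-bottom (array([ 0.4631, -0.2824]), np.float64(29.3)) far (array([ 0.4627, -0.2847]), np.float64(21.6))
```

crank_tcp --rows '[{"tz": -0.03}, {"tz": -0.06}, {"tx": 0.01, "ty": -0.01, "tz": -0.09}, {"tx": 0.02, "ty": -0.03, "tz": -0.11}, {"tx": 0.035, "ty": -0.06, "tz": -0.11}, {"tx": 0.05, "ty": -0.09, "tz": -0.11}, {"tx": 0.067, "ty": -0.125, "tz": -0.11}, {"tx": 0.085, "ty": -0.16, "tz": -0.11}, {"tx": 0.095, "ty": -0.195, "tz": -0.11}, {"tx": 0.105, "ty": -0.23, "tz": -0.11}, {"tx": 0.113, "ty": -0.255, "tz": -0.11}, {"tx": 0.119, "ty": -0.27, "tz": -0.11}]' --force 35

```text
time_s: 14.15
eef_pos: [0.4858, 0.0126, 0.2064]
orientation: [-0.0, 0.986, 0.169, -0.001]
force: [0.1, -0.5, -3.0]
width: 0.0156
grasp_force: 35.0
```

```bash
python3 -c "
from h import *
rows([(.464,.1055,.2)])"
```

```text
t 14.15 tcp [0.4858 0.0126 0.2064] yaw x 19.41 w 0.015627834437673464 F [ 0.1 -0.5 -3. ]
[0.0104, -0.0949, 0.0065]
```

crank_tcp --rows '[{"tx": 0.003, "ty": -0.03}, {"tx": 0.006, "ty": -0.06}, {"tx": 0.009, "ty": -0.08}, {"tx": 0.0104, "ty": -0.094, "tz": 0.006}, {"tx": 0.0104, "ty": -0.094, "tz": 0.006}, {"tx": 0.0104, "ty": -0.094, "tz": 0.006}]'

```text
time_s: 14.75
eef_pos: [0.4653, 0.1018, 0.2008]
orientation: [0.0, 0.986, 0.167, -0.001]
force: [-0.8, -0.3, -3.1]
width: 0.0154
grasp_force: 35.0
```

Run:
```python
from h import *
rows([(.464,.1055,.2)])
s=snap('scene','pics/scene6.png');t=snap('top','pics/top6.png')
rows([(.464,.1055,.17)])
e=r.get_state()['eef_pos']
def far(s,c,h=95):
    cam=-s['R'].T@s['t']; a=np.arctan2(c[1]-cam[1],c[0]-cam[0]); return a+np.radians(np.linspace(-h,h,100))
zo=e[2]-.024
for k in(-.009,):
  for h in(60,80,100): print('skirt bottom',circ(s,e[:2],zo+.003-.012,.05,1,angs=far(s,e[:2],h)+np.pi),'disc',circ(s,e[:2],zo+.005,.05,1,angs=far(s,e[:2],h)))
g=lambda f,x,y,w,h,k: cv2.resize(f[y:y+h,x:x+w],None,fx=k,fy=k,interpolation=cv2.INTER_CUBIC)
cv2.imwrite('pics/c7.png',g(s['frame'][:,:,::-1],205,165,110,100,6))
```

```text
t 14.75 tcp [0.4653 0.1018 0.2008] yaw x 19.28 w 0.015375183009316598 F [-0.8 -0.3 -3.1]
[0.0, -0.0039, 0.0008]
t 14.85 tcp [0.4658 0.1012 0.2013] yaw x 19.17 w 0.015440710202271151 F [-0.4  0.1 -3.1]
[-0.0003, -0.0046, 0.0313]
skirt bottom (array([0.4719, 0.0937]), np.float64(37.4)) disc (array([0.4705, 0.097 ]), np.float64(25.1))
skirt bottom (array([0.4729, 0.095 ]), np.float64(40.7)) disc (array([0.4701, 0.1025]), np.float64(26.5))
skirt bottom (array([0.4733, 0.0957]), np.float64(43.9)) disc (array([0.4569, 0.1025]), np.float64(32.1))
```

crank_tcp --rows '[{"ty": -0.0045, "tz": 0.01}, {"ty": -0.0045, "tz": 0.02}, {"ty": -0.0045, "tz": 0.03}, {"ty": -0.0045, "tz": 0.03}, {"ty": -0.0045, "tz": 0.03}]'

```text
time_s: 15.35
eef_pos: [0.4642, 0.1063, 0.1711]
orientation: [0.0, 0.986, 0.167, -0.001]
force: [0.1, -1.2, -3.0]
width: 0.0158
grasp_force: 35.0
```

```bash
python3 -c "
from h import *
rows([(.464,.1055,.1495)])"
```

```text
t 15.35 tcp [0.4642 0.1063 0.1711] yaw x 19.23 w 0.015761204446424357 F [ 0.1 -1.2 -3. ]
[-0.0005, 0.0007, 0.0216]
```

crank_tcp --rows '[{"ty": 0.0005, "tz": 0.003}, {"ty": 0.0005, "tz": 0.006}, {"ty": 0.0005, "tz": 0.009}, {"ty": 0.0005, "tz": 0.011}, {"ty": 0.0005, "tz": 0.011}]'

```text
time_s: 15.85
eef_pos: [0.4644, 0.106, 0.1603]
orientation: [0.0, 0.986, 0.167, -0.0]
force: [-0.2, 0.3, -3.0]
width: 0.0154
grasp_force: 35.0
```

```bash
python3 -c "
from h import *
rows([(.464,.1055,.1495)])"
```

```text
t 15.85 tcp [0.4644 0.106  0.1603] yaw x 19.24 w 0.015409098469728535 F [-0.2  0.3 -3. ]
[-0.0006, 0.0004, 0.0108]
```

crank_tcp --rows '[{"tz": 0.003}, {"tz": 0.006}, {"tz": 0.008}, {"tz": 0.01}, {"tz": 0.011}, {"tz": 0.011}]'

```text
time_s: 16.45
eef_pos: [0.4645, 0.106, 0.1495]
orientation: [0.0, 0.986, 0.167, -0.0]
force: [-0.3, 0.3, -2.4]
width: 0.0156
grasp_force: 35.0
```

```bash
python3 -c "
from h import *
rows([(.464,.1055,.1495)])"
```

```text
t 16.45 tcp [0.4645 0.106  0.1495] yaw x 19.24 w 0.015646866265778585 F [-0.3  0.3 -2.4]
[-0.0007, 0.0003, -0.0]
```

crank_tcp --rows '[{"tz": 0.001}, {"tz": 0.002}, {"tz": 0.002}, {"tz": 0.002}]'

```text
time_s: 16.85
eef_pos: [0.4646, 0.106, 0.149]
orientation: [0.0, 0.986, 0.167, 0.0]
force: [-5.6, -1.8, 20.1]
width: 0.0153
grasp_force: 35.0
```

crank_tcp --rows '[{"tz": -0.002}, {"tz": -0.002}]'

```text
time_s: 17.05
eef_pos: [0.4648, 0.1061, 0.1499]
orientation: [-0.0, 0.986, 0.167, 0.0]
force: [-0.3, 0.1, -2.5]
width: 0.0154
grasp_force: 35.0
```

crank_tcp --rows '[{}, {}, {}, {"tz": -0.02}, {"tz": -0.05}, {"tz": -0.05}, {"tz": -0.05}]' --finger_gap 0.06

```text
time_s: 17.75
eef_pos: [0.4649, 0.1061, 0.2]
orientation: [-0.0, 0.986, 0.167, 0.001]
force: [-0.6, -0.4, -1.0]
width: 0.0599
grasp_force: 0.0
```

Run:
```python
from h import *
s=snap('scene','pics/scene8.png')
g=lambda f,x,y,w,h,k: cv2.resize(f[y:y+h,x:x+w],None,fx=k,fy=k,interpolation=cv2.INTER_CUBIC)
cv2.imwrite('pics/c8.png',g(s['frame'][:,:,::-1],205,165,110,100,6))
rows([(.464,.106,.134)])
```

```text
t 17.8 tcp [0.4645 0.106  0.1994] yaw x 19.24 w 0.05972286944043187 F [-0.9 -0.3 -0.1]
[-0.0005, -0.0002, 0.0654]
```

View pics/c8.png

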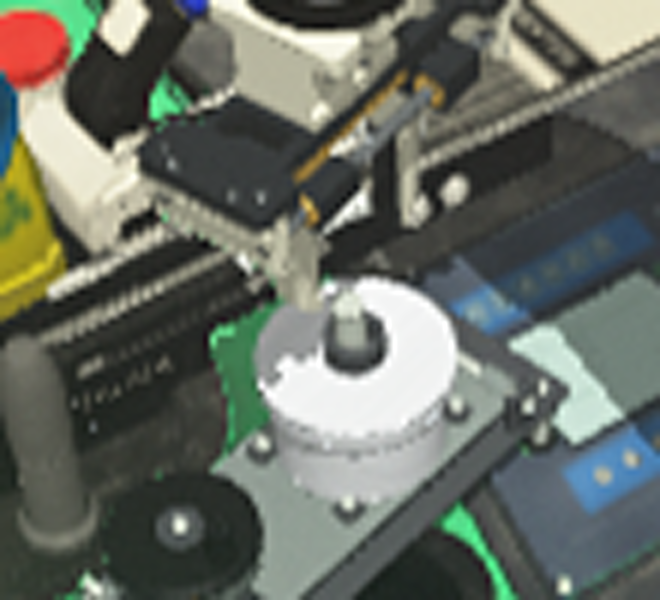

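The cover and lid sit flat and level on the pot at about (355,355), with the knob up through the collar at (350,335) and the fingers clear. Next is the collar grip.

crank_tcp --rows '[{"tz": 0.03}, {"tz": 0.05}, {"tz": 0.06}, {"tz": 0.065}, {"tz": 0.065}, {"tz": 0.065}]'

```text
time_s: 18.4
eef_pos: [0.4648, 0.1061, 0.1349]
orientation: [-0.0, 0.986, 0.167, 0.0]
force: [0.8, -0.0, 0.7]
width: 0.0603
grasp_force: 0.0
```

crank_tcp --rows '[{}, {}, {}, {}, {}, {}]' --finger_gap 0.0 --force 15

```text
time_s: 19.0
eef_pos: [0.4647, 0.106, 0.1348]
orientation: [0.0, 0.986, 0.167, 0.0]
force: [-0.6, -0.5, 5.5]
width: 0.031
grasp_force: 15.0
```

crank_tcp --rows '[{}, {"tz": -0.002}, {"tz": -0.005}, {"tz": -0.01}, {"tz": -0.015}, {"tz": -0.015}]' --force 25

```text
time_s: 19.6
eef_pos: [0.4649, 0.1061, 0.1503]
orientation: [-0.0, 0.986, 0.167, 0.001]
force: [-0.1, 0.6, -1.9]
width: 0.0308
grasp_force: 25.0
```

crank_tcp --rows '[{"tz": -0.008}, {"tz": -0.016}, {"tz": -0.025}, {"tz": -0.035}, {"tz": -0.05}, {"tz": -0.065}, {"tz": -0.075}, {"tz": -0.08}, {"tz": -0.08}, {"tz": -0.08}, {"tz": -0.08}, {"tz": -0.08}]'

```text
time_s: 20.8
eef_pos: [0.4643, 0.106, 0.2291]
orientation: [0.0, 0.986, 0.167, -0.001]
force: [-0.2, -0.4, -1.5]
width: 0.0304
grasp_force: 25.0
```

Run:
```python
from h import *
s=snap('scene','pics/scene9.png'); print(r.get_state()['force'],r.get_state()['wrist_torque'])
b=ld('pics/scene8.png')['frame']; 
for n,f in(('before',b),('after',s['frame'])):
    # pot/lid region around the knob, cover seat
    for X in((.4645,.106,.165),(.44,.09,.1285),(.49,.09,.1285),(.435,.12,.1285),(.45,.075,.11)):
        u,v=proj(s,X); print(n,X,f[int(round(v)),int(round(u))])
```

```text
[ 0.62765504  0.64628225 -0.86878646] [0.05810372 0.00519065 0.01621959]
before (0.4645, 0.106, 0.165) [222 228 213]
before (0.44, 0.09, 0.1285) [241 242 242]
before (0.49, 0.09, 0.1285) [222 228 213]
before (0.435, 0.12, 0.1285) [241 242 241]
before (0.45, 0.075, 0.11) [240 241 240]
after (0.4645, 0.106, 0.165) [184 186 185]
after (0.44, 0.09, 0.1285) [209 212 211]
after (0.49, 0.09, 0.1285) [184 186 185]
after (0.435, 0.12, 0.1285) [239 240 240]
after (0.45, 0.075, 0.11) [242 243 242]
```

```bash
python3 -c "
from h import *
print(r.close_job())"
```

```text
the job is handed in; nothing more can be done
None
```

The job is handed in at about 21 s; by the force, height and width readings, the platform is cranked level from its -0.03 stop, the drip lid is seated on the pot, and the cover is held about 94 mm above it, though I viewed no picture after lifting the cover and hand-in gave no verdict.

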